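# Stand the follower rod in the clamp stand and lock it

### The job

Take the plain straight steel rod out of the leaning tool rack and stand it upright in the cup of the clamp stand, right down on the bottom of the cup, letting go only when it is (nearly) there so that it does not drop. Then turn the clamp knob clockwise until it clicks over its detent to the locked stop. Leave the other tools and the things on the bench where they are.

Things in the scene. Friction and masses are not known exactly. Their poses are not given: they have to be found in the camera images.
- rod_mid (a point): Plain straight steel rod (plug follower), 16 mm diameter, 150 mm long, same at both ends, edges chamfered 1.5 mm, 0.2 to 0.25 kg. This point is the middle of the rod (75 mm from either end); its z axis runs along the rod towards the upper end. At the start it stands 45 mm deep in one of the three holes of the leaning rack, any of the three; 105 mm stick out square to the rack's sloping face, leaning 35 degrees from vertical with the top towards the robot's side.
- rack: Aluminium tool block 240 mm long on a dark steel foot plate (130 x 240 x 6 mm), fixed to the bench, on either side of the bench. Origin: under the middle of the foot, on the bench; its y axis runs along the row of holes. The block's upper face slopes; its three blind holes, 80 mm apart at y = -80, 0 and +80 mm, are 18 mm wide and 45 mm deep, and lean 35 degrees from vertical, tops towards the rack's own -x. The hole mouths lie at x = -34 mm, z = 73 mm.
- driver_mid (a point): Nut driver, 140 mm long, 16 mm shank with a fat black handle (30 mm wide) as its upper 65 mm; in another hole of the rack. Its middle, z axis along it. Leave it there.
- ballbar_mid (a point): Steel bar, 16 mm wide, with a ball head 29 mm wide at its top, 136 mm long in all; in the remaining hole of the rack. Point 65 mm above its lower end, z axis along it. Leave it there.
- stand: Clamp stand fixed to the bench: grey base plate 100 x 230 x 12 mm, with an upright round steel cup at y = +65 mm and a grey block (64 mm square, top 46 mm above the bench) carrying the black clamp knob at y = -65 mm; a steel jaw bar runs between them. Origin: middle of the plate's underside, on the bench.
- cup_floor (a point): Middle of the inner floor of the cup, 12 mm above the bench; z up, x and y as the stand's. The bore is 19 mm wide with a flared mouth (26 mm wide at the rim), the rim is 51 mm above this floor, the cup is 37 mm wide over the rim. A rod standing in it has its middle 75 mm above this point. When the knob is locked, the jaw enters the bore 2.8 mm and snugs the rod up, so the rod must go in first.
- knob_grip (a point): Clamp knob: a black bar grip 56 mm long and 14 mm thick, on a 58 mm disc. This point lies on the knob's upright axis, 78 mm above the bench: the disc's top is at 52 mm and the bar's top at 93 mm. The x axis runs along the bar and turns with it; pinch the bar across its 14 mm (y).
- knob (a joint): Angle of the clamp knob in rad: 0 at the open stop, 1.2 (about 70 degrees) at the locked stop, growing clockwise seen from above. An over-centre spring inside resists with about 0.15 to 0.2 N m in the first half; past 0.6 it snaps over and pulls the knob on to 1.2 and holds it there; left short of that it springs back to 0.
- padlock: Brass padlock, 50 x 22 x 72 mm, standing on the bench; origin under its middle. Leave alone.
- cylinder_lock: Brass lock cylinder, 42 mm wide, 36 mm high, standing on the bench; origin under its middle. Leave alone.
- oil_can: Grey can, 52 mm wide, 130 mm high; origin under its middle. Leave alone.
- tape_roll: Black tape roll lying flat, 96 mm wide, 24 mm high; origin under its middle. Leave alone.
Things that resemble listed ones, but are neither listed nor needed, are in the scene too. Leave any brown or pink look-alike of the stand alone.

How it is judged:
On the way, in this order (a step that is already met when the one before it is completed fails the run):
1. the rod stands upright on the bottom of the cup, released, with the clamp knob still open (horizontal distance between rod_mid and cup_floor below 0.008 m and z of rod_mid in the frame of cup_floor between 0.07 and 0.079 m and angle between the z axis of rod_mid and the z axis of cup_floor, either way round below 0.08 rad and contact force between the fingers and rod below 0.05 N and linear speed of rod below 0.02 m/s and value of joint knob below 0.3 rad), for 0.2 s.
2. the knob has clicked over to its locked stop with the rod standing in the cup (horizontal distance between rod_mid and cup_floor below 0.008 m and z of rod_mid in the frame of cup_floor between 0.07 and 0.079 m and angle between the z axis of rod_mid and the z axis of cup_floor, either way round below 0.08 rad and value of joint knob above 1.1 rad), for 0.2 s.
At the end, for the whole second after the job is handed in: The rod stands in the cup: its middle within 8 mm sideways of the cup's axis and 70 to 79 mm above the cup's floor (75 is fully down), within 0.08 rad of upright, released and at rest; the knob is at 1.1 rad or more (locked, stop at 1.2) (all of step 2 and contact force between the fingers and rod below 0.05 N and linear speed of rod below 0.02 m/s); the robot touches nothing.
It fails at once if the rod is dropped (falls free faster than 0.45 m/s, about a 10 mm drop) (linear speed of rod above 0.45 m/s and contact force between the fingers and rod below 0.05 N).
It fails at once if another tool in the rack or a thing on the bench is moved more than 30 mm (distance of any of driver_mid, ballbar_mid, padlock, cylinder_lock, oil_can, tape_roll from where it was at the start of the episode above 0.03 m).
It also fails if it takes over 62 s, if anything falls off the work surface, if the arm or the gripper's body presses on something with over 40 N, if the wrist force passes 120 N, or if a joint passes its speed limit or range.

### The arm

A 6-joint arm with a two-finger parallel gripper is mounted at the origin on the work surface. World frame = base frame: x ahead of the robot, y to its left, z up, the work surface at z = 0. Lengths are in m, angles in rad, forces in N, time in s.
With the tool pointing down it reaches from about 0.375 to 0.9 m from the base axis. Payload 3.1 kg.
Tool frame: the origin (TCP) lies midway between the tips of the shut fingers; the grasp point (between the pads) lies 19 mm behind it (manip.grasp_offset is the distance from the TCP to the grasp point, in m); z points along the fingers, y is the line along which they close (so a half turn about z gives the same grasp; the last joint's range is limited). The gripper opens to 85 mm and grips with 20 to 120 N. Pads are 22 mm wide; open, the fingers measure 114 mm over their backs; the gripper's body (76 mm by 85 mm) begins 54 mm behind the grasp point. The pads swing forward as they close: fully open they stand 13 mm farther back than shut.
Start: joints at [-1.417, 0.527, 1.433, -0, 1.181, -0.178], TCP at [0.204, -0.591, 0.231] pointing down, gripper open.
Joint ranges: [-3.08, 3.08], [-0.75, 2.2], [0.22, 2.44], [-1.43, 4.57], [0, 2.65], [-2.85, 2.85]. Speed limits (rad/s): [2.79, 2.79, 3.14, 3.14, 3.14, 3.14].

### API

Orientations are given as a unit quaternion [x, y, z, w].
In Python, from station import sensors, cams, order, manip gives the robot as it stands.
- The arm moves only by the tool move_arm, never from a script. Its argument "targets" is a list of rows, each an object of numbers: "dx", "dy", "dz": the shift along the world's x, y, z normalised to -1 to 1, where 1 is 25 mm; "rx", "ry", "rz": the turn, a rotation vector about the world's x, y, z normalised to -1 to 1, where 1 is 30 degrees. A call has exactly 10 rows; each row shifts and turns the commanded pose from where the row before left it; what a row does not reach is not made up. A row lasts 1/8 s, in which the tool goes at most 62.5 mm and 10.7 degrees, less where a joint would pass 70% of its speed; a pose out of reach is approached as far as the arm can. A call with a number of a shift or a turn outside -1 to 1 is refused whole. A call with a gripper value outside its range is refused whole. "claw" is the opening in per cent of the stroke, from 0 (shut) to 100 (fully open), set as the call begins (left out, the last holds). The fingers move at their own pace and stop on an object; "newtons" is the grip in N (left out, the last holds). Time passes only in rows, so rows that do not move let the fingers close, or fill a call up. It gives the time, the measured TCP pose, the force, the opening and the grip force at its end, in the units of the state.
- sensors.sense(): the state, without advancing time (a new reading comes with each control period).
- cams.snapshot(name): name is "scene" or "top"; returns the picture (420x560x3 uint8, red, green, blue); there is no depth.
- cams.camera_model(name): a dict with "fx", "fy", "cx", "cy" (pixels), "distortion" ([k1, k2, p1, p2, k3] as OpenCV has them; the pictures are not rectified), "extrinsics" (4x4, takes a point from world to camera coordinates). Camera axes: x right, y down, z forward; pixel columns grow to the right and rows downward; lengths in m; the calibration is good to about 2 mm. A picture is of the moment at which its call begins. camera_model takes no time and is no camera call.
- order.sign_off(): hands the job in; it is judged then, once.
The state is a dict: "t": time; "q": joint angles; "qd": joint speeds; "tau": joint torques, N m; "tcp_pos": TCP position; "tool_rot": TCP orientation; "force": force on the tool from outside, world axes, zero at the start; "ft_torque": the same for the moment, N m; "finger_gap": opening from 0.0 (shut) to 1.0 (fully open); "gripper_force": force on a finger pad.
Only numpy, scipy, OpenCV 4.12 (cv2) and the standard library are available. Lean on these libraries where they do the work, as an engineer would, in place of code of your own. Each camera call takes 0.05 s, during which the arm holds its last target. There are 200 camera calls.

## Working session

There is one attempt and no reset: what is moved stays moved. The work goes in short steps, Python scripts to look and compute and a tool call to move; the robot and the scene stay as the last step left them, time stands still between calls to the robot, and variables do not carry over. Pictures are saved under pics/ and viewed, at most 10 in all, crops included, and the job is handed in when it is done.

Besides the shell and the picture viewer there is one more tool, called after ">>>" as name([rows], argument=value, ...), one row to a line, values as JSON. move_arm: Moves the arm, as the interface text tells. Scaled input: -1 to 1 covers 25 mm each way for a shift and 30 degrees each way for a turn. Its arguments: {"type":"object","properties":{"targets":{"type":"array"},"claw":{"type":"number"},"newtons":{"type":"number"}},"required":["targets"]}

```bash
mkdir -p pics; python3 - <<'E'
from station import sensors,cams,manip
import cv2,numpy as np,json
out={}
for n in("scene","top"):
    im=cams.snapshot(n);cv2.imwrite(f"pics/{n}0.png",im[:,:,::-1])
    m=cams.camera_model(n);print(n,m["fx"],m["fy"],m["cx"],m["cy"],m["distortion"],np.round(m["extrinsics"],4).tolist())
    cv2.imwrite(f"pics/{n}0b.png",cv2.resize(im[:,:,::-1],(800,600),interpolation=cv2.INTER_CUBIC))
s=sensors.sense();print(s["t"],s["tcp_pos"],s["tool_rot"],s["finger_gap"],manip.grasp_offset)
E
```

```text
scene 380.4853490286204 380.4853490286204 284.2380812788639 210.54230096985086 [-0.03306264  0.          0.          0.          0.        ] [[-0.4759, 0.8793, -0.0184, 0.3744], [0.6473, 0.336, -0.6842, -0.2305], [-0.5955, -0.3375, -0.729, 1.4301], [0.0, 0.0, 0.0, 1.0]]
top 428.07682579141596 428.07682579141596 284.53248292555395 207.18792012415727 [-0.08883199  0.          0.          0.          0.        ] [[0.0045, -0.9999, 0.0137, -0.1255], [-0.9902, -0.0063, -0.1398, 0.5398], [0.1398, -0.013, -0.9901, 1.2897], [0.0, 0.0, 0.0, 1.0]]
0.1 [ 0.20411073 -0.59004485  0.23041518] [ 9.86186262e-01  1.65637198e-01  1.73878714e-05 -9.87713601e-04] 0.9964314980222898 0.0187
```

View pics/top0b.png

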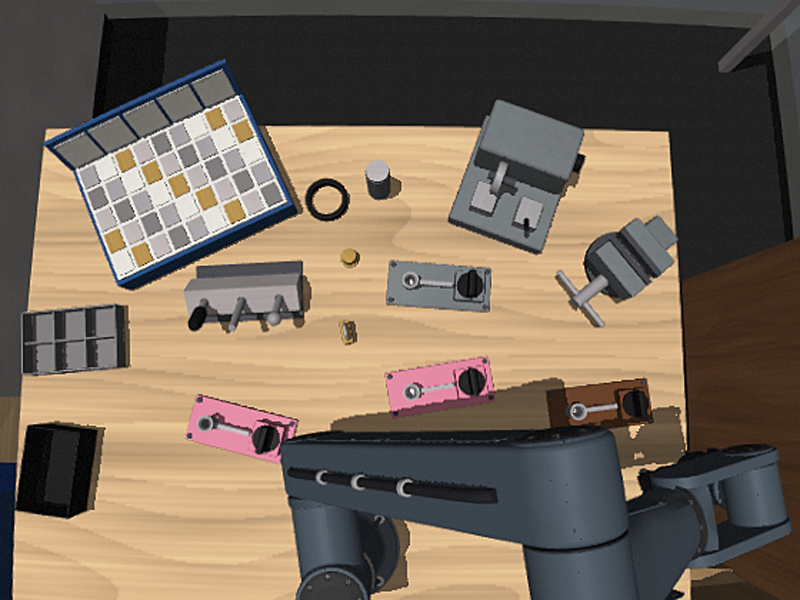

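View pics/scene0b.png

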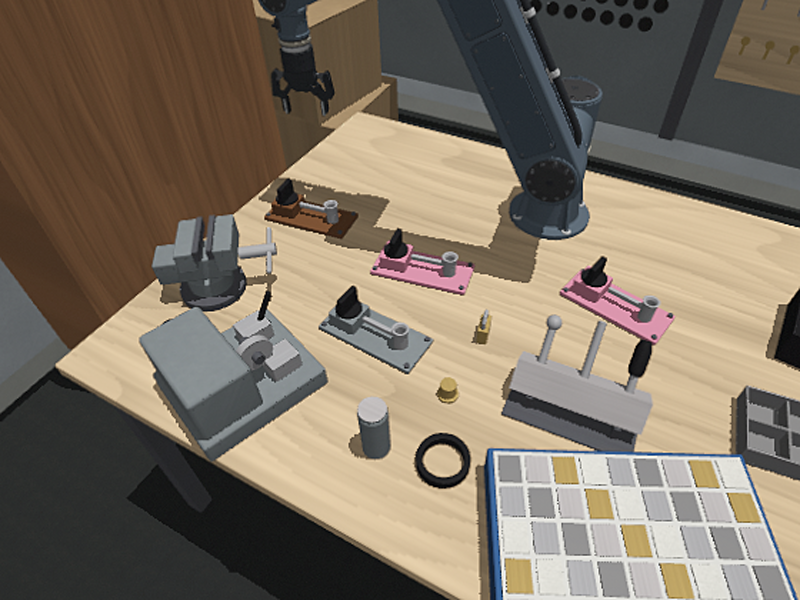

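The top view shows the rod in the rack's middle hole (about 237,315 in the 800 px view), with the driver on its left and the ball bar on its right. The grey stand has its cup at about (411,281) and its knob at about (472,284). I'll enlarge crops of these next.

```bash
python3 - <<'E'
import cv2,numpy as np
def crop(n,x,y,w,h,s):
    im=cv2.imread(f"pics/{n}0.png")[y:y+h,x:x+w];return cv2.resize(im,None,fx=s,fy=s,interpolation=cv2.INTER_CUBIC)
# top: rack (125..220,175..240) ; stand (265..350,175..225)
a=crop("top",122,172,100,65,6);b=crop("top",262,172,100,50,6)
cv2.imwrite("pics/topc.png",np.pad(np.vstack([a[:300],b[:300]]) if 0 else np.vstack([crop("top",122,178,130,58,5),crop("top",240,172,130,58,5)]),((0,0),(0,0),(0,0))))
cv2.imwrite("pics/scenec.png",np.vstack([crop("scene",340,210,130,110,3)[:, :],crop("scene",215,190,130,80,3)]))
E
```

```text
(no output)
```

View pics/topc.png

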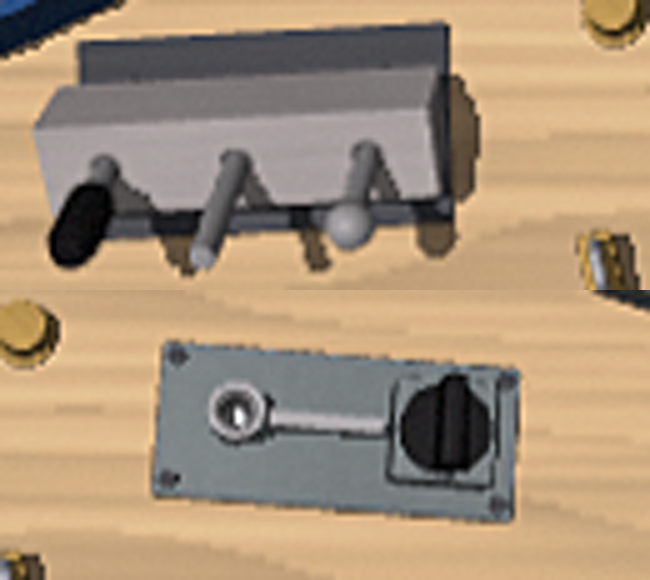

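View pics/scenec.png

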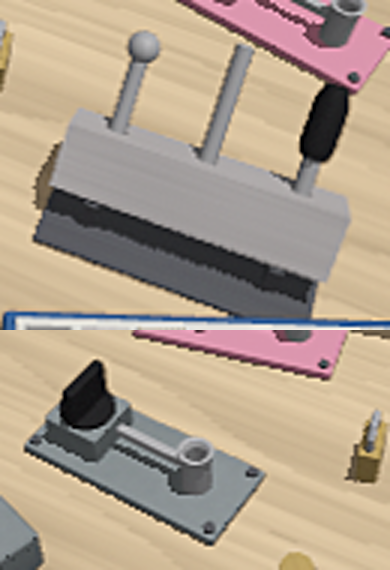

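The crops show the rod tip at top (202,254) and scene (245,48), the cup rim at (238,412), the plate corners and the foot corners. I'll fit the rack and stand poses to these points.

```bash
cat >h.py <<'E'
import numpy as np,cv2
from scipy.optimize import least_squares
from scipy.spatial.transform import Rotation as R
from station import sensors,cams,manip
def proj(n,P):
    m=cams.camera_model(n);E=np.array(m["extrinsics"])
    K=np.array([[m["fx"],0,m["cx"]],[0,m["fy"],m["cy"]],[0,0,1]])
    return cv2.projectPoints(np.atleast_2d(np.float64(P)),cv2.Rodrigues(E[:3,:3])[0],E[:3,3],K,np.array(m["distortion"]))[0][:,0]
def px(u,v,s,ox,oy): return np.array([(u+.5)/s-.5+ox,(v+.5)/s-.5+oy])
def fit(obs,x0):
    def P(p,l): return R.from_euler("z",p[2]).apply(l)+[p[0],p[1],0]
    def f(p): return np.concatenate([proj(n,P(p,l))[0]-o for n,l,o in obs])
    r=least_squares(f,x0,loss="soft_l1");return r.x,f(r.x).reshape(-1,2)
E
cat >m.py <<'E'
from h import *
np.set_printoptions(precision=4,suppress=True)
a=np.radians(35);d=np.array([-np.sin(a),0,np.cos(a)]);mo=np.array([-.034,0,.073])
T=lambda u,v:px(u,v,5,122,178);S=lambda u,v:px(u,v,3,340,210)
Y=np.array([0,.08,0])
ro=[("top",[.065,.12,.006],T(78,42)),("top",[.065,-.12,.006],T(447,24)),("top",mo+.105*d,T(202,254)),("top",mo-Y+.0765*d,T(350,227)),
("scene",mo+.105*d,S(245,48)),("scene",mo-Y+.0765*d,S(144,46)),("scene",[.065,-.12,.006],S(35,238)),("scene",mo,S(210,158))]
T=lambda u,v:px(u,v-290,5,240,172);S=lambda u,v:px(u,v-330,3,215,190)
so=[("top",[.05,.115,.012],T(162,342)),("top",[.05,-.115,.012],T(520,368)),("top",[-.05,-.115,.012],T(515,521)),("top",[-.05,.115,.012],T(153,496)),("top",[0,.065,.063],T(238,412)),("top",[0,-.065,.052],T(445,425)),
("scene",[.05,-.115,.012],S(25,445)),("scene",[.05,.115,.012],S(213,543)),("scene",[-.05,.115,.012],S(265,475)),("scene",[0,.065,.063],S(196,450))]
p,r=fit(ro,[.5,.2,0]);print("rack",p,"\n",r)
q,r=fit(so,[.6,-.1,0]);print("stand",q,"\n",r)
w=lambda p,l:R.from_euler("z",p[2]).apply(l)+[p[0],p[1],0]
print("tip",w(p,mo+.105*d),"mouth",w(p,mo),"dir",R.from_euler("z",p[2]).apply(d))
print("cup",w(q,[0,.065,.012]),"knob",w(q,[0,-.065,.078]))
K=w(q,[0,-.065,.093])
for b in range(-40,41,10):
    D=.028*np.array([np.cos(np.radians(b)),np.sin(np.radians(b)),0])
    print(b,[((proj("top",K+s*D)[0]-[240,172]+.5)*5-.5+[0,290]).round(0) for s in(1,-1)],[((proj("scene",K+s*D)[0]-[215,190]+.5)*3-.5+[0,330]).round(0) for s in(1,-1)])
E
python3 m.py
```

```text
rack [0.5544 0.2303 0.0584] 
 [[-0.4925 -0.4024]
 [-0.2911 -0.7459]
 [-0.6151  0.2395]
 [-0.4208 -0.7073]
 [ 0.4556 -1.6717]
 [-0.0333 -0.2403]
 [-0.941  -0.153 ]
 [-0.5865 -0.8104]]
stand [ 0.569  -0.1937 -0.0656] 
 [[-0.0935 -0.3919]
 [ 0.0174 -0.4195]
 [-0.565  -0.0489]
 [-0.6425 -0.2089]
 [-0.4593 -0.5417]
 [ 0.0628  0.4657]
 [-1.1812 -0.3583]
 [-0.1072 -0.9445]
 [ 0.3678 -1.6859]
 [-0.2749 -0.1449]]
tip [0.4603 0.2248 0.159 ] mouth [0.5205 0.2283 0.073 ] dir [-0.5726 -0.0335  0.8192]
cup [ 0.5733 -0.1289  0.012 ] knob [ 0.5648 -0.2586  0.078 ]
-40 [array([483., 381.]), array([424., 452.])] [array([ 55., 385.]), array([109., 369.])]
-30 [array([476., 377.]), array([430., 456.])] [array([ 56., 388.]), array([108., 366.])]
-20 [array([469., 373.]), array([438., 460.])] [array([ 59., 391.]), array([105., 363.])]
-10 [array([461., 371.]), array([446., 462.])] [array([ 62., 393.]), array([101., 361.])]
0 [array([453., 370.]), array([454., 463.])] [array([ 66., 395.]), array([ 98., 359.])]
10 [array([445., 371.]), array([462., 462.])] [array([ 71., 397.]), array([ 93., 357.])]
20 [array([437., 373.]), array([470., 460.])] [array([ 76., 398.]), array([ 88., 357.])]
30 [array([430., 376.]), array([477., 457.])] [array([ 81., 398.]), array([ 84., 357.])]
40 [array([423., 381.]), array([484., 452.])] [array([ 86., 397.]), array([ 79., 357.])]
```

```bash
cat >>h.py <<'E'
np.set_printoptions(precision=4,suppress=True)
def delta(pos,Rt):
    s=sensors.sense();R0=R.from_quat(s["tool_rot"])
    print("shift rows",(np.array(pos)-s["tcp_pos"])/.025,"turn",(Rt*R0.inv()).as_rotvec(degrees=True)/30,"q",np.array(s["q"]),"t",s["t"],"gap",s["finger_gap"])
def rot(z,y):
    z=np.array(z)/np.linalg.norm(z);y=np.array(y)-np.dot(y,z)*z;y/=np.linalg.norm(y)
    return R.from_matrix(np.c_[np.cross(y,z),y,z])
d=np.array([-.5726,-.0335,.8192]);d/=np.linalg.norm(d);tip=np.array([.4603,.2248,.159])
Rrod=rot(-d,[.0584,-.9983,0]);Rup=rot([0,0,-1],[.0584,-.9983,0])
E
python3 -c "
from h import *
delta(tip+.06*d,Rrod)"
```

```text
shift rows [ 8.8734 32.5134 -0.8906] turn [ 0.2238 -1.1479 -0.5087] q [-1.4165  0.5284  1.4338  0.      1.1814 -0.1785] t 0.1 gap 0.9964314980222898
```

>>> move_arm([
  {"dx": 1,"dy": 1,"dz": 0.3},
  {"dx": 1,"dy": 1,"dz": 0.3},
  {"dx": 1,"dy": 1,"dz": 0.3},
  {"dx": 1,"dy": 1,"dz": 0.3},
  {"dx": 1,"dy": 1,"dz": 0.3},
  {"dx": 1,"dy": 1,"dz": 0.3},
  {"dx": 1,"dy": 1,"dz": 0.3},
  {"dx": 1,"dy": 1,"dz": 0.3},
  {"dx": 1,"dy": 1,"dz": 0.3},
  {"dx": 1,"dy": 1,"dz": 0.3},
], claw=60)

```text
schema error: expected keys dx, dy, dz, rx, ry, rz
```

>>> move_arm([
  {"dy": 1},
  {"dy": 1},
  {"dy": 1},
  {"dy": 1},
  {"dy": 1},
  {"dy": 1},
  {"dy": 1},
  {"dy": 1},
  {"dy": 1},
  {"dy": 1},
])

```text
schema error: expected keys dx, dy, dz, rx, ry, rz
```

>>> move_arm([
  {"dx": 1,"dy": 1,"dz": 0.3,"rx": 0,"ry": 0,"rz": 0},
  {"dx": 1,"dy": 1,"dz": 0.3,"rx": 0,"ry": 0,"rz": 0},
  {"dx": 1,"dy": 1,"dz": 0.3,"rx": 0,"ry": 0,"rz": 0},
  {"dx": 1,"dy": 1,"dz": 0.3,"rx": 0,"ry": 0,"rz": 0},
  {"dx": 1,"dy": 1,"dz": 0.3,"rx": 0,"ry": 0,"rz": 0},
  {"dx": 1,"dy": 1,"dz": 0.3,"rx": 0,"ry": 0,"rz": 0},
  {"dx": 1,"dy": 1,"dz": 0.3,"rx": 0,"ry": 0,"rz": 0},
  {"dx": 1,"dy": 1,"dz": 0.3,"rx": 0,"ry": 0,"rz": 0},
  {"dx": 1,"dy": 1,"dz": 0.3,"rx": 0,"ry": 0,"rz": 0},
  {"dx": 1,"dy": 1,"dz": 0.3,"rx": 0,"ry": 0,"rz": 0},
], claw=60)

```text
t: 1.35
tcp_pos: [0.4547, -0.3395, 0.3061]
tool_rot: [0.986, 0.166, -0.0, -0.0]
force: [0.8, -0.7, 0.1]
finger_gap: 0.601
gripper_force: 0.0
```

>>> move_arm([
  {"dx": 0,"dy": 1,"dz": 0,"rx": 0,"ry": 0,"rz": 0},
  {"dx": 0,"dy": 1,"dz": 0,"rx": 0,"ry": 0,"rz": 0},
  {"dx": 0,"dy": 1,"dz": 0,"rx": 0,"ry": 0,"rz": 0},
  {"dx": 0,"dy": 1,"dz": 0,"rx": 0,"ry": 0,"rz": 0},
  {"dx": 0,"dy": 1,"dz": 0,"rx": 0,"ry": 0,"rz": 0},
  {"dx": 0,"dy": 1,"dz": 0,"rx": 0,"ry": 0,"rz": 0},
  {"dx": 0,"dy": 1,"dz": 0,"rx": 0,"ry": 0,"rz": 0},
  {"dx": 0,"dy": 1,"dz": 0,"rx": 0,"ry": 0,"rz": 0},
  {"dx": 0,"dy": 1,"dz": 0,"rx": 0,"ry": 0,"rz": 0},
  {"dx": 0,"dy": 1,"dz": 0,"rx": 0,"ry": 0,"rz": 0},
])

```text
t: 2.6
tcp_pos: [0.4536, -0.0893, 0.3064]
tool_rot: [0.986, 0.165, 0.0, 0.0]
force: [0.2, 0.1, -0.6]
finger_gap: 0.605
gripper_force: 0.0
```

```bash
python3 -c "
from h import *
delta(tip+.06*d,Rrod)"
```

```text
shift rows [-1.1068 12.4823 -3.9281] turn [ 0.2274 -1.1477 -0.5068] q [-0.4367  0.2113  1.7234 -0.      1.2067  0.8016] t 2.6 gap 0.6045148448646924
```

>>> move_arm([
  {"dx": 0,"dy": 1,"dz": 0,"rx": 0.0227,"ry": -0.1148,"rz": -0.0507},
  {"dx": 0,"dy": 1,"dz": 0,"rx": 0.0227,"ry": -0.1148,"rz": -0.0507},
  {"dx": 0,"dy": 1,"dz": 0,"rx": 0.0227,"ry": -0.1148,"rz": -0.0507},
  {"dx": 0,"dy": 1,"dz": 0,"rx": 0.0227,"ry": -0.1148,"rz": -0.0507},
  {"dx": 0,"dy": 1,"dz": 0,"rx": 0.0227,"ry": -0.1148,"rz": -0.0507},
  {"dx": 0,"dy": 1,"dz": 0,"rx": 0.0227,"ry": -0.1148,"rz": -0.0507},
  {"dx": 0,"dy": 1,"dz": 0,"rx": 0.0227,"ry": -0.1148,"rz": -0.0507},
  {"dx": 0,"dy": 1,"dz": 0,"rx": 0.0227,"ry": -0.1148,"rz": -0.0507},
  {"dx": 0,"dy": 1,"dz": 0,"rx": 0.0227,"ry": -0.1148,"rz": -0.0507},
  {"dx": 0,"dy": 1,"dz": 0,"rx": 0.0227,"ry": -0.1148,"rz": -0.0507},
])

```text
t: 3.85
tcp_pos: [0.4533, 0.1604, 0.3066]
tool_rot: [0.953, 0.027, 0.302, -0.009]
force: [0.3, -1.0, -0.3]
finger_gap: 0.601
gripper_force: 0.0
```

```bash
python3 -c "
from h import *
delta(tip+.06*d,Rrod)"
```

```text
shift rows [-1.0943  2.496  -3.938 ] turn [-0.0027  0.0048  0.0014] q [ 0.1343  0.0634  2.0938 -0.1179  0.3746  1.744 ] t 3.85 gap 0.6008000656918775
```

>>> move_arm([
  {"dx": -0.18,"dy": 0.42,"dz": -0.66,"rx": 0,"ry": 0,"rz": 0},
  {"dx": -0.18,"dy": 0.42,"dz": -0.66,"rx": 0,"ry": 0,"rz": 0},
  {"dx": -0.18,"dy": 0.42,"dz": -0.66,"rx": 0,"ry": 0,"rz": 0},
  {"dx": -0.18,"dy": 0.42,"dz": -0.66,"rx": 0,"ry": 0,"rz": 0},
  {"dx": -0.18,"dy": 0.42,"dz": -0.66,"rx": 0,"ry": 0,"rz": 0},
  {"dx": -0.19,"dy": 0.4,"dz": -0.64,"rx": 0,"ry": 0,"rz": 0},
  {"dx": 0,"dy": 0,"dz": 0,"rx": 0,"ry": 0,"rz": 0},
  {"dx": 0,"dy": 0,"dz": 0,"rx": 0,"ry": 0,"rz": 0},
  {"dx": 0,"dy": 0,"dz": 0,"rx": 0,"ry": 0,"rz": 0},
  {"dx": 0,"dy": 0,"dz": 0,"rx": 0,"ry": 0,"rz": 0},
])

```text
t: 5.1
tcp_pos: [0.4302, 0.2186, 0.2178]
tool_rot: [0.955, 0.028, 0.297, -0.009]
force: [1.2, 0.3, -0.0]
finger_gap: 0.599
gripper_force: 0.0
```

```bash
cat >look.py <<'E'
import sys
from h import *
# look.py name  tx ty tw th  sx sy sw sh : top and scene crops side by side
out=sys.argv[1];v=list(map(int,sys.argv[2:]));ims=[]
for n,(x,y,w,h) in(("top",v[:4]),("scene",v[4:])):
    im=cams.snapshot(n)[y:y+h,x:x+w,::-1];s=min(398/w,598/h)
    im=cv2.resize(im,None,fx=s,fy=s,interpolation=cv2.INTER_CUBIC);print(n,"scale",s);ims.append(im)
H=max(i.shape[0] for i in ims)
cv2.imwrite(f"pics/{out}.png",np.hstack([np.pad(i,((0,H-i.shape[0]),(0,0),(0,0))) for i in ims]))
E
python3 look.py pre 110 170 110 110 350 140 130 150; python3 -c "
from h import *
delta(tip-.044*d,Rrod)"
```

```text
top scale 3.618181818181818
scene scale 3.0615384615384613
shift rows [ 2.214   0.3063 -3.7856] turn [ 0.0009 -0.0157 -0.0002] q [ 0.3348  0.2784  2.1908 -1.0608  0.1781  2.8542] t 5.2 gap 0.5984096289628725
```

View pics/pre.png

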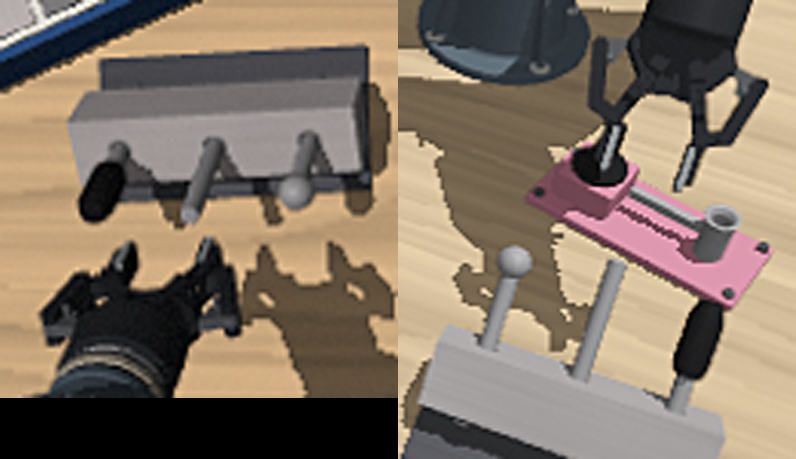

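The picture shows the gripper centred above the rod tip, which is at (188,214) in the top crop and (618,266) in the scene crop. Joints 4 and 6 are close to their limits, because this tool axis lies along the forearm. I'll grip with the tool 20 degrees steeper than the rod instead.

```bash
cat >>h.py <<'E'
def tri(a,b,x0=(.46,.22,.15)):
    f=lambda p:np.r_[proj("top",p)[0]-a,proj("scene",p)[0]-b]
    r=least_squares(f,x0);return r.x,r.fun
ry=np.array([-.0584,.9983,0])
Rg=R.from_rotvec(np.radians(20)*ry)*Rrod
Rp=R.from_rotvec(np.radians(35)*ry)*Rg
zg=Rg.as_matrix()[:,2]
E
python3 -c "
from h import *
print(tri([162.2,228.9],[421.7,226.4]))
print(zg)
delta(tip-.025*d+.0187*zg-.09*zg,Rg)"
```

```text
(array([0.4602, 0.2259, 0.1501]), array([-0.3539,  0.0787, -0.3193,  0.0025]))
[ 0.2584  0.0151 -0.9659]
shift rows [ 1.042   0.2377 -0.4082] turn [-0.038   0.6498 -0.0002] q [ 0.3348  0.2784  2.1908 -1.0608  0.1781  2.8542] t 5.2 gap 0.5984096289628725
```

>>> move_arm([
  {"dx": 0,"dy": 0,"dz": 0.5,"rx": 0,"ry": 0,"rz": 0},
  {"dx": 0,"dy": 0,"dz": 0.5,"rx": -0.003,"ry": 0.07,"rz": 0},
  {"dx": 0,"dy": 0,"dz": 0.5,"rx": -0.004,"ry": 0.07,"rz": 0},
  {"dx": 0,"dy": 0,"dz": 0.5,"rx": -0.004,"ry": 0.07,"rz": 0},
  {"dx": 0,"dy": 0,"dz": 0,"rx": -0.004,"ry": 0.07,"rz": 0},
  {"dx": 0,"dy": 0,"dz": 0,"rx": -0.004,"ry": 0.07,"rz": 0},
  {"dx": 0,"dy": 0,"dz": 0,"rx": -0.005,"ry": 0.08,"rz": 0},
  {"dx": 0,"dy": 0,"dz": 0,"rx": -0.005,"ry": 0.08,"rz": 0},
  {"dx": 0,"dy": 0,"dz": 0,"rx": -0.005,"ry": 0.08,"rz": 0},
  {"dx": 0,"dy": 0,"dz": 0,"rx": -0.005,"ry": 0.08,"rz": 0},
])

```text
t: 6.45
tcp_pos: [0.4303, 0.2176, 0.2651]
tool_rot: [0.991, 0.029, 0.128, -0.002]
force: [-0.2, -0.1, -0.3]
finger_gap: 0.601
gripper_force: 0.0
```

```bash
python3 -c "
from h import *
delta(tip-.025*d+.0187*zg-.09*zg,Rg)"
```

```text
shift rows [ 1.0341  0.2801 -2.3094] turn [ 0.0075 -0.0084  0.0021] q [ 0.2721  0.2063  1.8988 -0.0815  0.7874  1.8353] t 6.45 gap 0.6009326646818701
```

>>> move_arm([
  {"dx": 0.26,"dy": 0.07,"dz": -0.58,"rx": 0,"ry": 0,"rz": 0},
  {"dx": 0.26,"dy": 0.07,"dz": -0.58,"rx": 0,"ry": 0,"rz": 0},
  {"dx": 0.26,"dy": 0.07,"dz": -0.58,"rx": 0,"ry": 0,"rz": 0},
  {"dx": 0.26,"dy": 0.07,"dz": -0.58,"rx": 0,"ry": 0,"rz": 0},
  {"dx": 0.155,"dy": 0.01,"dz": -0.7,"rx": 0,"ry": 0,"rz": 0},
  {"dx": 0.155,"dy": 0.01,"dz": -0.7,"rx": 0,"ry": 0,"rz": 0},
  {"dx": 0.155,"dy": 0.01,"dz": -0.7,"rx": 0,"ry": 0,"rz": 0},
  {"dx": 0.155,"dy": 0.01,"dz": -0.7,"rx": 0,"ry": 0,"rz": 0},
  {"dx": 0.3,"dy": 0.01,"dz": -0.7,"rx": 0,"ry": 0,"rz": 0},
  {"dx": 0,"dy": 0,"dz": 0,"rx": 0,"ry": 0,"rz": 0},
])

```text
t: 7.7
tcp_pos: [0.4792, 0.2257, 0.1179]
tool_rot: [0.991, 0.029, 0.128, -0.001]
force: [-0.5, 0.2, 0.8]
finger_gap: 0.605
gripper_force: 0.0
```

```bash
python3 -c "
from h import *
delta(tip-.025*d+.0187*zg,Rg)"; python3 look.py grip 110 170 110 110 370 170 110 110
```

```text
shift rows [0.0083 0.0081 0.1016] turn [ 0.0091 -0.0107  0.0016] q [ 0.2606  0.5249  1.9482 -0.1352  0.4219  1.8898] t 7.7 gap 0.6045677301076643
top scale 3.618181818181818
scene scale 3.618181818181818
```

View pics/grip.png

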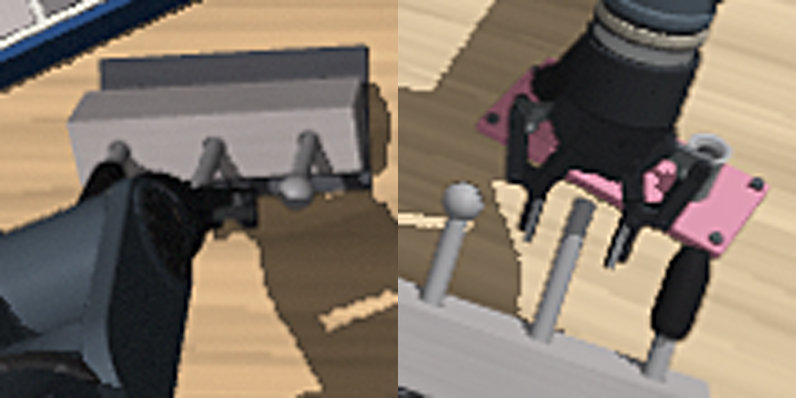

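The rod top at (583,205) in the scene crop sits between the fingers, whose tips are about 35 mm below it. I'll close on it.

>>> move_arm([
  {"dx": 0,"dy": 0,"dz": 0,"rx": 0,"ry": 0,"rz": 0},
  {"dx": 0,"dy": 0,"dz": 0,"rx": 0,"ry": 0,"rz": 0},
  {"dx": 0,"dy": 0,"dz": 0,"rx": 0,"ry": 0,"rz": 0},
  {"dx": 0,"dy": 0,"dz": 0,"rx": 0,"ry": 0,"rz": 0},
  {"dx": 0,"dy": 0,"dz": 0,"rx": 0,"ry": 0,"rz": 0},
  {"dx": 0,"dy": 0,"dz": 0,"rx": 0,"ry": 0,"rz": 0},
  {"dx": 0,"dy": 0,"dz": 0,"rx": 0,"ry": 0,"rz": 0},
  {"dx": 0,"dy": 0,"dz": 0,"rx": 0,"ry": 0,"rz": 0},
  {"dx": 0,"dy": 0,"dz": 0,"rx": 0,"ry": 0,"rz": 0},
  {"dx": 0,"dy": 0,"dz": 0,"rx": 0,"ry": 0,"rz": 0},
], claw=0, newtons=60)

```text
t: 9.05
tcp_pos: [0.4795, 0.226, 0.1202]
tool_rot: [0.991, 0.029, 0.129, -0.002]
force: [-1.8, -0.8, 5.3]
finger_gap: 0.17
gripper_force: 58.5
```

>>> move_arm([
  {"dx": -0.137,"dy": -0.008,"dz": 0.197,"rx": 0,"ry": 0,"rz": 0},
  {"dx": -0.137,"dy": -0.008,"dz": 0.197,"rx": 0,"ry": 0,"rz": 0},
  {"dx": -0.137,"dy": -0.008,"dz": 0.197,"rx": 0,"ry": 0,"rz": 0},
  {"dx": -0.137,"dy": -0.008,"dz": 0.197,"rx": 0,"ry": 0,"rz": 0},
  {"dx": -0.137,"dy": -0.008,"dz": 0.197,"rx": 0,"ry": 0,"rz": 0},
  {"dx": -0.137,"dy": -0.008,"dz": 0.197,"rx": 0,"ry": 0,"rz": 0},
  {"dx": -0.137,"dy": -0.008,"dz": 0.197,"rx": 0,"ry": 0,"rz": 0},
  {"dx": -0.137,"dy": -0.008,"dz": 0.197,"rx": 0,"ry": 0,"rz": 0},
  {"dx": -0.137,"dy": -0.008,"dz": 0.197,"rx": 0,"ry": 0,"rz": 0},
  {"dx": -0.137,"dy": -0.008,"dz": 0.197,"rx": 0,"ry": 0,"rz": 0},
])

```text
t: 10.3
tcp_pos: [0.445, 0.2239, 0.1692]
tool_rot: [0.991, 0.029, 0.129, -0.002]
force: [-1.0, 0.3, -1.4]
finger_gap: 0.169
gripper_force: 58.6
```

>>> move_arm([
  {"dx": 0,"dy": 0,"dz": 0.44,"rx": 0,"ry": 0,"rz": 0},
  {"dx": 0,"dy": 0,"dz": 0.44,"rx": 0,"ry": 0,"rz": 0},
  {"dx": 0,"dy": 0,"dz": 0.44,"rx": 0,"ry": 0,"rz": 0},
  {"dx": 0,"dy": 0,"dz": 0.44,"rx": 0,"ry": 0,"rz": 0},
  {"dx": 0,"dy": 0,"dz": 0.44,"rx": -0.0113,"ry": 0.194,"rz": 0},
  {"dx": 0,"dy": 0,"dz": 0.44,"rx": -0.0113,"ry": 0.194,"rz": 0},
  {"dx": 0,"dy": 0,"dz": 0.44,"rx": -0.0113,"ry": 0.194,"rz": 0},
  {"dx": 0,"dy": 0,"dz": 0.44,"rx": -0.0113,"ry": 0.194,"rz": 0},
  {"dx": 0,"dy": 0,"dz": 0.44,"rx": -0.0113,"ry": 0.194,"rz": 0},
  {"dx": 0,"dy": 0,"dz": 0.44,"rx": -0.0113,"ry": 0.194,"rz": 0},
])

```text
t: 11.55
tcp_pos: [0.4459, 0.224, 0.28]
tool_rot: [0.984, 0.029, -0.175, 0.007]
force: [-0.1, -0.4, -2.5]
finger_gap: 0.173
gripper_force: 58.6
```

>>> move_arm([
  {"dx": 0.3,"dy": -0.8,"dz": 0,"rx": 0,"ry": 0,"rz": 0},
  {"dx": 0.4,"dy": -0.9,"dz": 0,"rx": 0,"ry": 0,"rz": 0},
  {"dx": 0.4,"dy": -1,"dz": 0,"rx": 0,"ry": 0,"rz": 0},
  {"dx": 0.4,"dy": -1,"dz": 0,"rx": 0,"ry": 0,"rz": 0},
  {"dx": 0.4,"dy": -1,"dz": 0,"rx": 0,"ry": 0,"rz": 0},
  {"dx": 0.4,"dy": -1,"dz": 0,"rx": 0,"ry": 0,"rz": 0},
  {"dx": 0.4,"dy": -1,"dz": 0,"rx": 0,"ry": 0,"rz": 0},
  {"dx": 0.4,"dy": -1,"dz": 0,"rx": 0,"ry": 0,"rz": 0},
  {"dx": 0.4,"dy": -1,"dz": 0,"rx": 0,"ry": 0,"rz": 0},
  {"dx": 0.4,"dy": -1,"dz": 0,"rx": 0,"ry": 0,"rz": 0},
])

```text
t: 12.8
tcp_pos: [0.5426, -0.0204, 0.279]
tool_rot: [0.984, 0.029, -0.174, 0.007]
force: [0.6, 0.7, -2.7]
finger_gap: 0.173
gripper_force: 58.7
```

```bash
cat >>h.py <<'E'
cup=np.array([.5733,-.1289,.012]);zp=Rp.as_matrix()[:,2]
E
python3 -c "
from h import *
delta(cup+[0,0,.20]+.0187*zp,Rp)"
```

```text
shift rows [ 0.973  -4.3561 -3.3818] turn [ 0.0076 -0.0033 -0.0026] q [-0.1936  0.5252  1.3475 -0.0899  1.6086  1.3301] t 12.8 gap 0.17291209541457578
```

>>> move_arm([
  {"dx": 0.16,"dy": -0.73,"dz": -0.3,"rx": 0,"ry": 0,"rz": 0},
  {"dx": 0.16,"dy": -0.73,"dz": -0.3,"rx": 0,"ry": 0,"rz": 0},
  {"dx": 0.16,"dy": -0.73,"dz": -0.5,"rx": 0,"ry": 0,"rz": 0},
  {"dx": 0.16,"dy": -0.73,"dz": -0.5,"rx": 0,"ry": 0,"rz": 0},
  {"dx": 0.16,"dy": -0.73,"dz": -0.5,"rx": 0,"ry": 0,"rz": 0},
  {"dx": 0.17,"dy": -0.71,"dz": -0.5,"rx": 0,"ry": 0,"rz": 0},
  {"dx": 0,"dy": 0,"dz": 0,"rx": 0,"ry": 0,"rz": 0},
  {"dx": 0,"dy": 0,"dz": 0,"rx": 0,"ry": 0,"rz": 0},
  {"dx": 0,"dy": 0,"dz": 0,"rx": 0,"ry": 0,"rz": 0},
  {"dx": 0,"dy": 0,"dz": 0,"rx": 0,"ry": 0,"rz": 0},
])

```text
t: 14.05
tcp_pos: [0.5672, -0.127, 0.2145]
tool_rot: [0.984, 0.03, -0.174, 0.007]
force: [-0.1, 0.5, -2.5]
finger_gap: 0.171
gripper_force: 58.7
```

```bash
python3 -c "
from h import *
delta(cup+[0,0,.20]+.0187*zp,Rp)"; python3 look.py over 250 160 80 80 220 160 80 90
```

```text
shift rows [-0.0113 -0.0915 -0.8024] turn [ 0.007  -0.0029 -0.0048] q [-0.3413  0.6387  1.3182 -0.1383  1.5089  1.2004] t 14.05 gap 0.17101088604106437
top scale 4.975
scene scale 4.975
```

View pics/over.png

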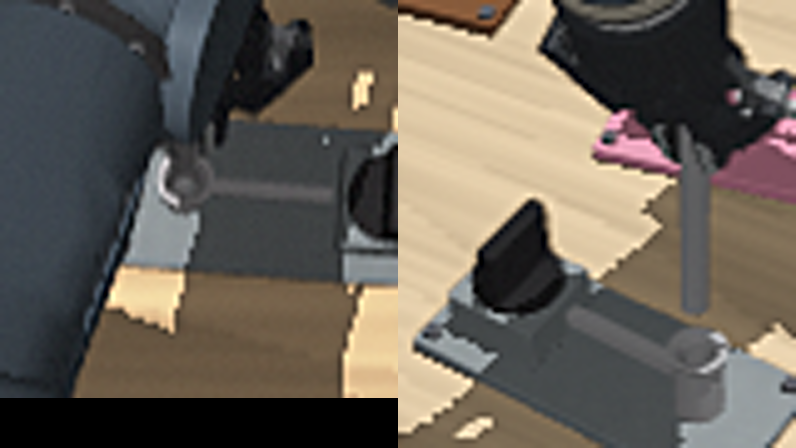

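The scene crop shows the rod hanging vertically with its bottom at about (695,306). The cup rim centre is at (699,350), directly below it. I'll compare these with the projections.

```bash
python3 -c "
from h import *
s=sensors.sense();Rt=R.from_quat(s['tool_rot']);g=s['tcp_pos']-.0187*Rt.as_matrix()[:,2]
print('g',g)
# rod direction in hand, assuming rack grasp geometry
a=Rt.apply(Rg.inv().apply(d));print('rod dir',a)
P=lambda n,p:proj(n,p)[0]
f=lambda p:(P('scene',p)-[220,160]+.5)*4.975-.5+[398,0]
t=lambda p:(P('top',p)-[250,160]+.5)*4.975-.5
for L in(.0,.12,.125,.13): print(L,f(g-a*L),t(g-a*L))
print('rim',f(cup+[0,0,.051]),t(cup+[0,0,.051]))
for e in np.eye(3)*.005: print(f(g-a*.125+e)-f(g-a*.125))
"
python3 - <<'E'
import cv2
cv2.imwrite('pics/z.png',cv2.imread('pics/over.png')[80:420,20:300])
E
```

```text
g [ 0.5736 -0.1267  0.2319]
rod dir [0.0017 0.0037 1.    ]
0.0 [691.5545 134.5061] [186.7063 125.2883]
0.12 [697.3528 291.94  ] [183.4506 164.4559]
0.125 [697.5736 297.931 ] [183.3282 165.9287]
0.13 [697.793  303.8804] [183.2067 167.3899]
rim [697.0413 347.8634] [184.835  178.3541]
[-4.3491  5.9561]
[7.8757 3.0943]
[-0.2424 -6.0128]
```

>>> move_arm([
  {"dx": 0,"dy": 0,"dz": -0.3,"rx": 0,"ry": 0,"rz": 0},
  {"dx": 0,"dy": 0,"dz": -0.3,"rx": 0,"ry": 0,"rz": 0},
  {"dx": 0,"dy": 0,"dz": -0.3,"rx": 0,"ry": 0,"rz": 0},
  {"dx": 0,"dy": 0,"dz": -0.3,"rx": 0,"ry": 0,"rz": 0},
  {"dx": 0,"dy": 0,"dz": -0.3,"rx": 0,"ry": 0,"rz": 0},
  {"dx": 0,"dy": 0,"dz": -0.1,"rx": 0,"ry": 0,"rz": 0},
  {"dx": 0,"dy": 0,"dz": -0.1,"rx": 0,"ry": 0,"rz": 0},
  {"dx": 0,"dy": 0,"dz": -0.1,"rx": 0,"ry": 0,"rz": 0},
  {"dx": 0,"dy": 0,"dz": -0.1,"rx": 0,"ry": 0,"rz": 0},
  {"dx": 0,"dy": 0,"dz": 0,"rx": 0,"ry": 0,"rz": 0},
])

```text
t: 15.4
tcp_pos: [0.5663, -0.128, 0.1668]
tool_rot: [0.984, 0.029, -0.176, 0.007]
force: [-2.0, -1.0, 1.5]
finger_gap: 0.172
gripper_force: 59.2
```

>>> move_arm([
  {"dx": 0,"dy": 0,"dz": -0.06,"rx": 0,"ry": 0,"rz": 0},
  {"dx": 0,"dy": 0,"dz": -0.06,"rx": 0,"ry": 0,"rz": 0},
  {"dx": 0,"dy": 0,"dz": -0.06,"rx": 0,"ry": 0,"rz": 0},
  {"dx": 0,"dy": 0,"dz": -0.06,"rx": 0,"ry": 0,"rz": 0},
  {"dx": 0,"dy": 0,"dz": 0,"rx": 0,"ry": 0,"rz": 0},
  {"dx": 0,"dy": 0,"dz": 0,"rx": 0,"ry": 0,"rz": 0},
  {"dx": 0,"dy": 0,"dz": 0,"rx": 0,"ry": 0,"rz": 0},
  {"dx": 0,"dy": 0,"dz": 0,"rx": 0,"ry": 0,"rz": 0},
  {"dx": 0,"dy": 0,"dz": 0,"rx": 0,"ry": 0,"rz": 0},
  {"dx": 0,"dy": 0,"dz": 0,"rx": 0,"ry": 0,"rz": 0},
])

```text
t: 16.65
tcp_pos: [0.5656, -0.1281, 0.1598]
tool_rot: [0.984, 0.029, -0.177, 0.007]
force: [-4.2, -2.7, 0.9]
finger_gap: 0.172
gripper_force: 59.2
```

>>> move_arm([
  {"dx": -0.08,"dy": -0.05,"dz": 0,"rx": 0,"ry": 0,"rz": 0},
  {"dx": 0,"dy": 0,"dz": -0.06,"rx": 0,"ry": 0,"rz": 0},
  {"dx": 0,"dy": 0,"dz": -0.06,"rx": 0,"ry": 0,"rz": 0},
  {"dx": 0,"dy": 0,"dz": -0.06,"rx": 0,"ry": 0,"rz": 0},
  {"dx": 0,"dy": 0,"dz": -0.06,"rx": 0,"ry": 0,"rz": 0},
  {"dx": 0,"dy": 0,"dz": -0.06,"rx": 0,"ry": 0,"rz": 0},
  {"dx": 0,"dy": 0,"dz": -0.06,"rx": 0,"ry": 0,"rz": 0},
  {"dx": 0,"dy": 0,"dz": -0.06,"rx": 0,"ry": 0,"rz": 0},
  {"dx": 0,"dy": 0,"dz": 0,"rx": 0,"ry": 0,"rz": 0},
  {"dx": 0,"dy": 0,"dz": 0,"rx": 0,"ry": 0,"rz": 0},
])

```text
t: 17.9
tcp_pos: [0.565, -0.1287, 0.1496]
tool_rot: [0.984, 0.029, -0.175, 0.007]
force: [-2.3, -1.6, -1.6]
finger_gap: 0.173
gripper_force: 59.0
```

```bash
python3 -c "
from h import *
s=sensors.sense();print(s['ft_torque'],s['force'],s['tcp_pos'])
delta(cup,Rp)"
```

```text
[-0.2473  0.6509  0.059 ] [-2.267  -1.6113 -1.638 ] [ 0.565  -0.1287  0.1496]
shift rows [ 0.333  -0.0061 -5.5055] turn [ 0.0062 -0.0048 -0.003 ] q [-0.345   0.7107  1.3731 -0.1414  1.3839  1.2155] t 17.9 gap 0.17270461887127994
```

>>> move_arm([
  {"dx": -0.04,"dy": -0.02,"dz": -0.1,"rx": 0,"ry": 0,"rz": 0},
  {"dx": 0,"dy": 0,"dz": -0.1,"rx": 0,"ry": 0,"rz": 0},
  {"dx": 0,"dy": 0,"dz": -0.1,"rx": 0,"ry": 0,"rz": 0},
  {"dx": 0,"dy": 0,"dz": -0.1,"rx": 0,"ry": 0,"rz": 0},
  {"dx": 0,"dy": 0,"dz": -0.1,"rx": 0,"ry": 0,"rz": 0},
  {"dx": 0,"dy": 0,"dz": -0.1,"rx": 0,"ry": 0,"rz": 0},
  {"dx": 0,"dy": 0,"dz": -0.1,"rx": 0,"ry": 0,"rz": 0},
  {"dx": 0,"dy": 0,"dz": 0,"rx": 0,"ry": 0,"rz": 0},
  {"dx": 0,"dy": 0,"dz": 0,"rx": 0,"ry": 0,"rz": 0},
  {"dx": 0,"dy": 0,"dz": 0,"rx": 0,"ry": 0,"rz": 0},
])

```text
t: 19.15
tcp_pos: [0.5641, -0.1293, 0.1323]
tool_rot: [0.984, 0.029, -0.175, 0.007]
force: [-1.3, -0.3, -1.9]
finger_gap: 0.171
gripper_force: 58.7
```

>>> move_arm([
  {"dx": 0,"dy": 0,"dz": -0.06,"rx": 0,"ry": 0,"rz": 0},
  {"dx": 0,"dy": 0,"dz": -0.06,"rx": 0,"ry": 0,"rz": 0},
  {"dx": 0,"dy": 0,"dz": -0.06,"rx": 0,"ry": 0,"rz": 0},
  {"dx": 0,"dy": 0,"dz": 0,"rx": 0,"ry": 0,"rz": 0},
  {"dx": 0,"dy": 0,"dz": 0,"rx": 0,"ry": 0,"rz": 0},
  {"dx": 0,"dy": 0,"dz": 0,"rx": 0,"ry": 0,"rz": 0},
  {"dx": 0,"dy": 0,"dz": 0,"rx": 0,"ry": 0,"rz": 0},
  {"dx": 0,"dy": 0,"dz": 0,"rx": 0,"ry": 0,"rz": 0},
  {"dx": 0,"dy": 0,"dz": 0,"rx": 0,"ry": 0,"rz": 0},
  {"dx": 0,"dy": 0,"dz": 0,"rx": 0,"ry": 0,"rz": 0},
])

```text
t: 20.4
tcp_pos: [0.5641, -0.1293, 0.1279]
tool_rot: [0.984, 0.029, -0.175, 0.007]
force: [-1.1, -0.1, -2.3]
finger_gap: 0.172
gripper_force: 58.8
```

>>> move_arm([
  {"dx": 0,"dy": 0,"dz": -0.04,"rx": 0,"ry": 0,"rz": 0},
  {"dx": 0,"dy": 0,"dz": -0.04,"rx": 0,"ry": 0,"rz": 0},
  {"dx": 0,"dy": 0,"dz": -0.04,"rx": 0,"ry": 0,"rz": 0},
  {"dx": 0,"dy": 0,"dz": -0.04,"rx": 0,"ry": 0,"rz": 0},
  {"dx": 0,"dy": 0,"dz": 0,"rx": 0,"ry": 0,"rz": 0},
  {"dx": 0,"dy": 0,"dz": 0,"rx": 0,"ry": 0,"rz": 0},
  {"dx": 0,"dy": 0,"dz": 0,"rx": 0,"ry": 0,"rz": 0},
  {"dx": 0,"dy": 0,"dz": 0,"rx": 0,"ry": 0,"rz": 0},
  {"dx": 0,"dy": 0,"dz": 0,"rx": 0,"ry": 0,"rz": 0},
  {"dx": 0,"dy": 0,"dz": 0,"rx": 0,"ry": 0,"rz": 0},
])

```text
t: 21.65
tcp_pos: [0.5641, -0.1293, 0.1238]
tool_rot: [0.984, 0.029, -0.175, 0.007]
force: [-1.2, -0.2, -3.0]
finger_gap: 0.169
gripper_force: 58.8
```

>>> move_arm([
  {"dx": 0,"dy": 0,"dz": -0.04,"rx": 0,"ry": 0,"rz": 0},
  {"dx": 0,"dy": 0,"dz": -0.04,"rx": 0,"ry": 0,"rz": 0},
  {"dx": 0,"dy": 0,"dz": -0.04,"rx": 0,"ry": 0,"rz": 0},
  {"dx": 0,"dy": 0,"dz": 0,"rx": 0,"ry": 0,"rz": 0},
  {"dx": 0,"dy": 0,"dz": 0,"rx": 0,"ry": 0,"rz": 0},
  {"dx": 0,"dy": 0,"dz": 0,"rx": 0,"ry": 0,"rz": 0},
  {"dx": 0,"dy": 0,"dz": 0,"rx": 0,"ry": 0,"rz": 0},
  {"dx": 0,"dy": 0,"dz": 0,"rx": 0,"ry": 0,"rz": 0},
  {"dx": 0,"dy": 0,"dz": 0,"rx": 0,"ry": 0,"rz": 0},
  {"dx": 0,"dy": 0,"dz": 0,"rx": 0,"ry": 0,"rz": 0},
])

```text
t: 22.9
tcp_pos: [0.5641, -0.1294, 0.1214]
tool_rot: [0.984, 0.029, -0.175, 0.007]
force: [-1.3, 0.4, 5.5]
finger_gap: 0.167
gripper_force: 59.5
```

>>> move_arm([
  {"dx": 0,"dy": 0,"dz": 0,"rx": 0,"ry": 0,"rz": 0},
  {"dx": 0,"dy": 0,"dz": 0,"rx": 0,"ry": 0,"rz": 0},
  {"dx": 0,"dy": 0,"dz": 0,"rx": 0,"ry": 0,"rz": 0},
  {"dx": 0,"dy": 0,"dz": 0,"rx": 0,"ry": 0,"rz": 0},
  {"dx": 0,"dy": 0,"dz": 0,"rx": 0,"ry": 0,"rz": 0},
  {"dx": 0,"dy": 0,"dz": 0,"rx": 0,"ry": 0,"rz": 0},
  {"dx": 0,"dy": 0,"dz": 0,"rx": 0,"ry": 0,"rz": 0},
  {"dx": 0,"dy": 0,"dz": 0,"rx": 0,"ry": 0,"rz": 0},
  {"dx": 0,"dy": 0,"dz": 0,"rx": 0,"ry": 0,"rz": 0},
  {"dx": 0,"dy": 0,"dz": 0,"rx": 0,"ry": 0,"rz": 0},
], claw=50)

```text
t: 24.15
tcp_pos: [0.5641, -0.1293, 0.1209]
tool_rot: [0.984, 0.029, -0.175, 0.007]
force: [-0.7, -0.1, -1.0]
finger_gap: 0.502
gripper_force: 0.0
```

>>> move_arm([
  {"dx": 0.15,"dy": 0.01,"dz": 0.42,"rx": 0,"ry": 0,"rz": 0},
  {"dx": 0.15,"dy": 0.01,"dz": 0.42,"rx": 0,"ry": 0,"rz": 0},
  {"dx": 0.15,"dy": 0.01,"dz": 0.42,"rx": 0,"ry": 0,"rz": 0},
  {"dx": 0.15,"dy": 0.01,"dz": 0.42,"rx": 0,"ry": 0,"rz": 0},
  {"dx": 0.15,"dy": 0.01,"dz": 0.42,"rx": 0,"ry": 0,"rz": 0},
  {"dx": 0.15,"dy": 0.01,"dz": 0.42,"rx": 0,"ry": 0,"rz": 0},
  {"dx": 0.15,"dy": 0.01,"dz": 0.42,"rx": 0,"ry": 0,"rz": 0},
  {"dx": 0.15,"dy": 0.01,"dz": 0.42,"rx": 0,"ry": 0,"rz": 0},
  {"dx": 0.15,"dy": 0.01,"dz": 0.42,"rx": 0,"ry": 0,"rz": 0},
  {"dx": 0.15,"dy": 0.01,"dz": 0.42,"rx": 0,"ry": 0,"rz": 0},
])

```text
t: 25.4
tcp_pos: [0.6018, -0.1268, 0.2266]
tool_rot: [0.984, 0.029, -0.175, 0.007]
force: [-1.6, 0.4, -0.1]
finger_gap: 0.502
gripper_force: 0.0
```

```bash
python3 look.py rel 250 160 100 80 210 160 90 80; cat >>h.py <<'E'
knob=np.array([.5648,-.2586,.078])
E
python3 -c "
from h import *
f=lambda p:(proj('scene',p)[0]-[210,160]+.5)*398/90-.5+[398,0]
for z in(.012,.063,.162):print(z,f(cup*[1,1,0]+[0,0,z]))
delta(knob+[0,0,.14],rot([0,0,-1],[0,-1,0]))"
```

```text
top scale 3.98
scene scale 4.4222222222222225
0.012 [710.0522 358.6209]
0.063 [707.9811 309.1564]
0.162 [703.5304 202.7453]
shift rows [-1.5164 -5.2611 -0.3753] turn [ 0.0288 -0.6656 -0.1124] q [-0.3245  0.6734  1.2059 -0.1327  1.5857  1.2065] t 25.5 gap 0.4985022467326759
```

View pics/rel.png

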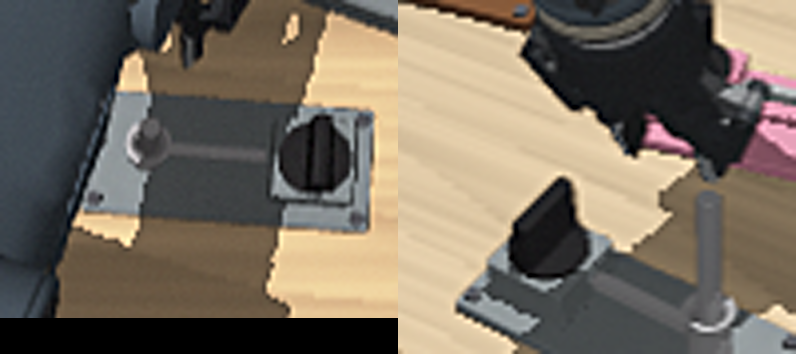

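The rod stands upright in the cup: its top is at (708,197) and the rim near (710,312) in the scene crop, and the knob is still open. I'll check its height numerically.

```bash
python3 -c "
from h import *
im=cams.snapshot('scene');g=im.mean(2)
P=lambda p:proj('scene',p)[0]
C=np.array([*cup[:2],0]);E=np.array(cams.camera_model('scene')['extrinsics']);cc=-E[:3,:3].T@E[:3,3];u=(C-cc)[:2];u/=np.linalg.norm(u);u=np.r_[u,0]
for n,p in(('top far',C+[0,0,.162]+.008*u),('top near',C+[0,0,.162]-.0065*u),('rim near',C+[0,0,.063]-.0185*u),('cup foot near',C+[0,0,.012]-.017*u),('top',C+[0,0,.162])):print(n,P(p))
for c in range(277,284):print(c,g[198:245,c].round().astype(int).tolist())
"
```

```text
top far [278.6132 203.3137]
top near [278.7765 207.221 ]
rim near [279.9184 234.5186]
cup foot near [280.3681 245.2564]
top [278.7029 205.46  ]
277 [104, 96, 110, 113, 113, 107, 95, 91, 86, 87, 85, 85, 84, 86, 85, 89, 95, 94, 94, 94, 94, 94, 94, 97, 98, 99, 84, 76, 90, 93, 90, 91, 84, 81, 68, 119, 127, 88, 91, 92, 92, 93, 92, 93, 93, 91, 68]
278 [98, 64, 97, 114, 113, 101, 95, 100, 93, 89, 91, 90, 91, 89, 89, 89, 90, 89, 89, 90, 89, 89, 88, 87, 89, 88, 90, 91, 91, 89, 89, 88, 88, 89, 82, 156, 206, 85, 91, 95, 95, 94, 95, 96, 95, 94, 80]
279 [91, 90, 54, 111, 115, 93, 96, 97, 106, 95, 95, 95, 96, 94, 95, 96, 96, 95, 95, 95, 94, 94, 93, 94, 95, 93, 94, 95, 93, 94, 93, 97, 97, 95, 92, 104, 227, 81, 94, 98, 96, 98, 97, 97, 96, 96, 89]
280 [86, 94, 88, 103, 115, 97, 96, 95, 111, 94, 96, 98, 97, 96, 96, 97, 96, 95, 96, 95, 95, 96, 95, 96, 95, 94, 95, 94, 92, 93, 97, 106, 107, 105, 101, 106, 222, 84, 93, 96, 97, 96, 102, 102, 102, 100, 93]
281 [47, 79, 91, 94, 114, 102, 97, 97, 98, 93, 94, 94, 94, 94, 94, 94, 93, 93, 92, 93, 93, 93, 93, 92, 92, 91, 91, 90, 98, 96, 111, 110, 110, 109, 103, 112, 193, 83, 93, 96, 96, 99, 107, 107, 108, 104, 97]
282 [19, 8, 96, 106, 111, 110, 93, 96, 89, 89, 90, 89, 90, 89, 89, 89, 88, 89, 88, 87, 88, 89, 89, 88, 87, 87, 89, 89, 109, 108, 104, 110, 103, 99, 96, 173, 159, 90, 93, 100, 98, 109, 110, 109, 110, 108, 110]
283 [15, 30, 100, 108, 107, 113, 95, 93, 95, 94, 93, 93, 92, 89, 88, 90, 92, 90, 88, 87, 89, 93, 93, 92, 94, 96, 103, 103, 93, 90, 124, 118, 91, 89, 134, 207, 112, 88, 87, 114, 112, 111, 111, 110, 109, 108, 141]
```

```bash
cat >>h.py <<'E'
Rk=rot([0,0,-1],[-.0656,-.998,0])
E
python3 -c "
from h import *
delta(knob*[1,1,0]+[0,0,.18],Rk)"
```

```text
shift rows [-1.4907 -5.2673 -1.8638] turn [ 0.0057 -0.6693 -0.2365] q [-0.3247  0.6739  1.2075 -0.1327  1.5852  1.2065] t 25.55 gap 0.5000825458291687
```

>>> move_arm([
  {"dx": -0.165,"dy": -0.585,"dz": 0.2,"rx": 0.0006,"ry": -0.0744,"rz": -0.0263},
  {"dx": -0.165,"dy": -0.585,"dz": 0,"rx": 0.0006,"ry": -0.0744,"rz": -0.0263},
  {"dx": -0.165,"dy": -0.585,"dz": 0,"rx": 0.0006,"ry": -0.0744,"rz": -0.0263},
  {"dx": -0.165,"dy": -0.585,"dz": 0,"rx": 0.0006,"ry": -0.0744,"rz": -0.0263},
  {"dx": -0.165,"dy": -0.585,"dz": -0.4,"rx": 0.0006,"ry": -0.0744,"rz": -0.0263},
  {"dx": -0.165,"dy": -0.585,"dz": -0.4,"rx": 0.0006,"ry": -0.0744,"rz": -0.0263},
  {"dx": -0.165,"dy": -0.585,"dz": -0.4,"rx": 0.0006,"ry": -0.0744,"rz": -0.0263},
  {"dx": -0.165,"dy": -0.585,"dz": -0.4,"rx": 0.0006,"ry": -0.0744,"rz": -0.0263},
  {"dx": -0.165,"dy": -0.585,"dz": -0.46,"rx": 0.0006,"ry": -0.0744,"rz": -0.0263},
  {"dx": 0,"dy": 0,"dz": 0,"rx": 0,"ry": 0,"rz": 0},
], claw=60)

```text
t: 26.8
tcp_pos: [0.5626, -0.2587, 0.1782]
tool_rot: [0.999, -0.034, -0.002, -0.001]
force: [0.5, 0.4, 0.4]
finger_gap: 0.601
gripper_force: 0.0
```

```bash
python3 -c "
from h import *
delta(knob-[0,0,.016],Rk)"; python3 look.py kn 270 160 80 80 215 160 90 80
```

```text
shift rows [ 0.0881  0.0035 -4.6462] turn [-0.005  -0.0088  0.0041] q [-0.611   0.5834  1.4949 -0.0005  1.0686  1.0279] t 26.8 gap 0.6014377887801876
top scale 4.975
scene scale 4.4222222222222225
```

View pics/kn.png

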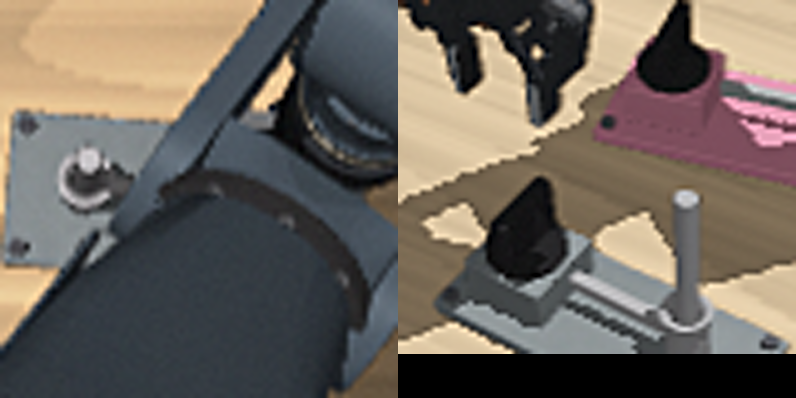

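The fingers, at (465,90) and (540,125) in the scene crop, straddle the knob bar from above, and the rod stands lit in the cup at (686,195). I'll go down onto the bar.

>>> move_arm([
  {"dx": 0.09,"dy": 0,"dz": -0.5,"rx": 0,"ry": 0,"rz": 0},
  {"dx": 0,"dy": 0,"dz": -0.6,"rx": 0,"ry": 0,"rz": 0},
  {"dx": 0,"dy": 0,"dz": -0.6,"rx": 0,"ry": 0,"rz": 0},
  {"dx": 0,"dy": 0,"dz": -0.6,"rx": 0,"ry": 0,"rz": 0},
  {"dx": 0,"dy": 0,"dz": -0.6,"rx": 0,"ry": 0,"rz": 0},
  {"dx": 0,"dy": 0,"dz": -0.5,"rx": 0,"ry": 0,"rz": 0},
  {"dx": 0,"dy": 0,"dz": -0.5,"rx": 0,"ry": 0,"rz": 0},
  {"dx": 0,"dy": 0,"dz": -0.4,"rx": 0,"ry": 0,"rz": 0},
  {"dx": 0,"dy": 0,"dz": -0.3,"rx": 0,"ry": 0,"rz": 0},
  {"dx": 0,"dy": 0,"dz": 0,"rx": 0,"ry": 0,"rz": 0},
])

```text
t: 28.15
tcp_pos: [0.5664, -0.2582, 0.0638]
tool_rot: [0.999, -0.033, -0.001, -0.001]
force: [-0.1, -0.5, -0.1]
finger_gap: 0.603
gripper_force: 0.0
```

>>> move_arm([
  {"dx": 0,"dy": 0,"dz": 0,"rx": 0,"ry": 0,"rz": 0},
  {"dx": 0,"dy": 0,"dz": 0,"rx": 0,"ry": 0,"rz": 0},
  {"dx": 0,"dy": 0,"dz": 0,"rx": 0,"ry": 0,"rz": 0},
  {"dx": 0,"dy": 0,"dz": 0,"rx": 0,"ry": 0,"rz": 0},
  {"dx": 0,"dy": 0,"dz": 0,"rx": 0,"ry": 0,"rz": 0},
  {"dx": 0,"dy": 0,"dz": 0,"rx": 0,"ry": 0,"rz": 0},
  {"dx": 0,"dy": 0,"dz": 0,"rx": 0,"ry": 0,"rz": 0},
  {"dx": 0,"dy": 0,"dz": 0,"rx": 0,"ry": 0,"rz": 0},
  {"dx": 0,"dy": 0,"dz": 0,"rx": 0,"ry": 0,"rz": 0},
  {"dx": 0,"dy": 0,"dz": 0,"rx": 0,"ry": 0,"rz": 0},
], claw=0, newtons=60)

```text
t: 29.4
tcp_pos: [0.567, -0.2589, 0.0651]
tool_rot: [0.999, -0.033, -0.0, 0.0]
force: [-1.1, -0.9, 5.2]
finger_gap: 0.149
gripper_force: 60.4
```

>>> move_arm([
  {"dx": 0,"dy": 0,"dz": 0,"rx": 0,"ry": 0,"rz": -0.23},
  {"dx": 0,"dy": 0,"dz": 0,"rx": 0,"ry": 0,"rz": -0.23},
  {"dx": 0,"dy": 0,"dz": 0,"rx": 0,"ry": 0,"rz": -0.23},
  {"dx": 0,"dy": 0,"dz": 0,"rx": 0,"ry": 0,"rz": -0.23},
  {"dx": 0,"dy": 0,"dz": 0,"rx": 0,"ry": 0,"rz": -0.23},
  {"dx": 0,"dy": 0,"dz": 0,"rx": 0,"ry": 0,"rz": -0.23},
  {"dx": 0,"dy": 0,"dz": 0,"rx": 0,"ry": 0,"rz": -0.23},
  {"dx": 0,"dy": 0,"dz": 0,"rx": 0,"ry": 0,"rz": -0.23},
  {"dx": 0,"dy": 0,"dz": 0,"rx": 0,"ry": 0,"rz": -0.23},
  {"dx": 0,"dy": 0,"dz": 0,"rx": 0,"ry": 0,"rz": -0.23},
])

```text
t: 30.65
tcp_pos: [0.5649, -0.2616, 0.0651]
tool_rot: [0.805, -0.594, -0.0, 0.002]
force: [-7.7, -9.0, 6.6]
finger_gap: 0.152
gripper_force: 60.6
```

```bash
python3 -c "
from h import *
s=sensors.sense();print(s['ft_torque'],s['force'])
delta(knob,R.from_rotvec([0,0,-1.2])*Rk)"
```

```text
[-1.3168  1.2532  0.0678] [-7.6693 -9.0013  6.5737]
shift rows [-0.0021  0.1204  0.5166] turn [ 0.0062 -0.006   0.0117] q [-0.6109  0.7413  1.5591 -0.006   0.842   2.2357] t 30.65 gap 0.15240409773522834
```

>>> move_arm([
  {"dx": 0,"dy": 0,"dz": 0,"rx": 0,"ry": 0,"rz": 0},
  {"dx": 0,"dy": 0,"dz": 0,"rx": 0,"ry": 0,"rz": 0},
  {"dx": 0,"dy": 0,"dz": 0,"rx": 0,"ry": 0,"rz": 0},
  {"dx": 0,"dy": 0,"dz": 0,"rx": 0,"ry": 0,"rz": 0},
  {"dx": 0,"dy": 0,"dz": 0,"rx": 0,"ry": 0,"rz": 0},
  {"dx": 0,"dy": 0,"dz": 0,"rx": 0,"ry": 0,"rz": 0},
  {"dx": 0,"dy": 0,"dz": 0,"rx": 0,"ry": 0,"rz": 0},
  {"dx": 0,"dy": 0,"dz": 0,"rx": 0,"ry": 0,"rz": 0},
  {"dx": 0,"dy": 0,"dz": 0,"rx": 0,"ry": 0,"rz": 0},
  {"dx": 0,"dy": 0,"dz": 0,"rx": 0,"ry": 0,"rz": 0},
], claw=60)

```text
t: 31.9
tcp_pos: [0.5666, -0.2585, 0.0644]
tool_rot: [0.805, -0.593, -0.0, -0.001]
force: [0.4, 0.2, 0.0]
finger_gap: 0.602
gripper_force: 0.0
```

>>> move_arm([
  {"dx": 0,"dy": 0,"dz": 0.5,"rx": 0,"ry": 0,"rz": 0},
  {"dx": 0,"dy": 0,"dz": 0.7,"rx": 0,"ry": 0,"rz": 0},
  {"dx": 0,"dy": 0,"dz": 0.7,"rx": 0,"ry": 0,"rz": 0},
  {"dx": 0,"dy": 0,"dz": 0.7,"rx": 0,"ry": 0,"rz": 0},
  {"dx": 0,"dy": 0,"dz": 0.7,"rx": 0,"ry": 0,"rz": 0},
  {"dx": 0,"dy": 0,"dz": 0.7,"rx": 0,"ry": 0,"rz": 0},
  {"dx": 0,"dy": 0,"dz": 0.7,"rx": 0,"ry": 0,"rz": 0},
  {"dx": 0,"dy": 0,"dz": 0.7,"rx": 0,"ry": 0,"rz": 0},
  {"dx": 0,"dy": 0,"dz": 0.5,"rx": 0,"ry": 0,"rz": 0},
  {"dx": 0,"dy": 0,"dz": 0,"rx": 0,"ry": 0,"rz": 0},
])

```text
t: 33.15
tcp_pos: [0.5672, -0.2588, 0.2132]
tool_rot: [0.805, -0.593, 0.001, -0.001]
force: [-0.2, -0.2, 0.2]
finger_gap: 0.596
gripper_force: 0.0
```

```bash
python3 look.py fin 270 160 80 80 215 160 90 80
```

```text
top scale 4.975
scene scale 4.4222222222222225
```

View pics/fin.png

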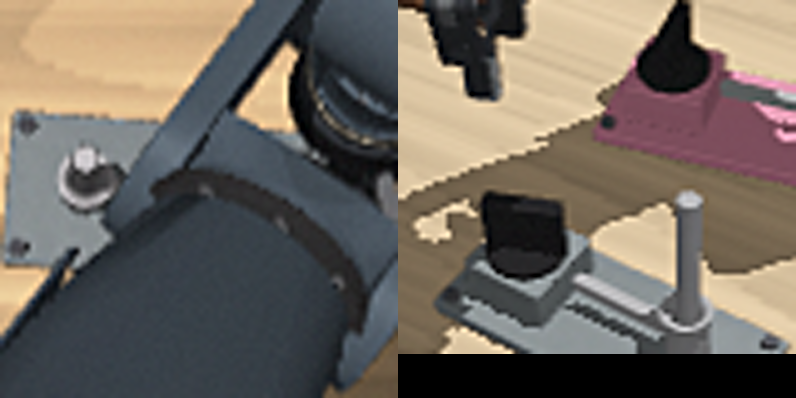

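The knob bar has turned about 70 degrees, with its ends at (485,195) and (565,203), and has stayed there. The rod stands upright at (690,200) and the gripper is clear of everything.

```bash
python3 -c "
from station import order
print(order.sign_off())"
```

```text
the job is handed in; nothing more can be done
None
```

The rod is standing upright in the grey stand's cup, the clamp knob is turned to its locked stop, and I handed the job in at about 33 s; the sign-off gave no verdict, so these results come from the camera and force readings.

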